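Sort two indexing cogs by tooth count against the master cog

TASK

Sort the two blue cogs of the packing machine by their number of teeth. Put the one with as many teeth as the brass master cog (eight) down over the test post, fully home on its seat so that its teeth mesh with the master's, and lay the other one (five teeth) flat in the red reject tray, hub up.

Things in the scene. Friction and masses are not known exactly. Their poses are not given: they have to be found in the camera images.
- cog_eight: Loose blue plastic cog, EIGHT teeth, 90 g, lying flat, hub up. Disc 12 mm thick, 80 mm across tooth tips, 58 mm at roots; teeth 9 mm wide, undersides rounded. Round hub, 44 mm diameter, rises to 42 mm above the underside: grip across it, at any yaw. A 32 mm bore goes right through. Origin: centre of the underside; z up along the bore; a tooth points along +x, the others every 45 degrees.
- cog_five: Loose blue plastic cog, FIVE teeth; size, hub, bore, weight and origin as the eight-tooth cog. One tooth points along +x, the others every 72 degrees.
- post_seat (a point): Seat at the foot of the steel post on the fixed plate, 18 mm above the table: a seated cog's origin lies here. Post 47 mm high, 28 mm thick, tapering to 10 mm. +x points to the axis, 70 mm off, of the brass master (8 teeth, 80 mm across, 0-12 mm above the seat, screw to 18 mm). It gives against a light centring spring; a gap faces the post: a cog tooth must point along +x within 10 deg.
- reject_tray: Fixed, shallow red plastic tray, open on top, 165 x 165 mm outside, walls 4 mm thick and 28 mm high, floor 4 mm thick. Origin: centre of the underside, on the table; x and y along its sides, z up.

How it is judged (in metres and radians):
At the end, for the whole second after the job is handed in: Eight-tooth cog on the test post: within 10 mm of its axis, under 5 mm above the seat, level within 5 degrees. Five-tooth cog hub up, level within 10 degrees, on the reject tray's floor (under 15 mm up), centre within 60 mm of the tray's in its x and y. Both at rest (horizontal distance between cog_eight and post_seat below 0.01 m and z of cog_eight in the frame of post_seat below 0.005 m and angle between cog_eight's own z axis and vertical below 0.09 rad and x of cog_five in the frame of reject_tray between -0.06 and 0.06 m and y of cog_five in the frame of reject_tray between -0.06 and 0.06 m and z of cog_five in the frame of reject_tray below 0.015 m and angle between cog_five's own z axis and vertical below 0.17 rad and linear speed of each of cog_eight, cog_five below 0.02 m/s); the robot touches nothing.
It also fails if it takes over 51 s, if anything falls off the work surface, if the arm or the gripper's body presses on something with over 40 N, if the wrist force passes 120 N, or if a joint passes its speed limit or range.

ROBOT

A 6-joint arm with a two-finger parallel gripper is mounted at the origin on a cart in front of the work surface, level with it; the furniture and walls round the work are solid. World frame = base frame: x ahead of the robot, y to its left, z up, the work surface at z = 0. Lengths are in mm, angles in rad, forces in N, time in s.
With the tool pointing down it reaches from about 350 to 975 mm from the base axis. Payload 7.1 kg.
Tool frame: the origin (TCP) lies at the very end of the fingers, on their centre line; the grasp point (between the pads) lies 19 mm behind it (ctrl.grip_point_offset is the distance from the TCP to the grasp point, in mm); x points along the fingers, y is the direction in which the jaws open and shut, and the axes are right-handed (so a half turn about x gives the same grasp; the last joint's range is limited). The gripper opens to 88 mm and grips with 3 to 60 N. Pads are 20 mm wide; open, the fingers measure 115 mm over their backs; the gripper's body (75 mm by 178 mm) begins 61 mm behind the grasp point.
Start: joints at [-1.248, 0.423, 1.63, -0, 1.089, -0.019], TCP at [209.507, -588.822, 222.675] pointing down, gripper open.
Joint ranges: [-3, 3], [-0.9, 2.11], [0.09, 2.58], [-1.31, 4.45], [0.11, 2.69], [-2.54, 2.54]. Speed limits (rad/s): [2.39, 2.39, 3.01, 3.14, 3.14, 3.14].

INTERFACE

Orientations are given as a rotation vector (axis times angle).
In Python, from workcell import ctrl, vision, workorder gives the robot as it stands.
- The arm moves only by the shell command python3 -m crank 'ROWS'. ROWS is JSON, a list of rows, each a list of 3 entries, a list of its own where there are three numbers: the shift along the tool's x, y, z in m, then the turn, a rotation vector about the tool's x, y, z in rad, then the finger opening in m, from 0 to 0.0878. In form: [[[dx, dy, dz], [wx, wy, wz], jaw], ...]. A call has exactly 8 rows; each row shifts and turns the commanded pose from where the row before left it, along the tool's axes as they then stand; what a row does not reach is not made up. A row lasts 1/12 s, in which the tool goes at most 41.7 mm and 7.16 degrees, less where a joint would pass 70% of its speed; a pose out of reach is approached as far as the arm can. A call with a gripper value outside its range is refused whole. The fingers move at their own pace and stop on an object; the grip force is fixed at half the most. Time passes only in rows, so rows that do not move let the fingers close, or fill a call up. It gives the time, the measured TCP pose, the force and the opening at its end, in the units of the state.
- ctrl.get_obs(): the state, without advancing time (a new reading comes with each control period).
- vision.get_image(name): name is "scene" or "side" or "wrist"; returns a dict with "img" (420x560x3 uint8, blue, green, red), "mtx" (3x3 intrinsics, pixels), "k1" (the pictures are not rectified: a ray, as slopes to the right and down, at radius r is drawn at 1 + k1 r^2 times it, then the intrinsics apply), "rvec" (rotation vector, rad) and "tvec" (3), from world to camera coordinates, as OpenCV has them; the wrist camera has in their place "hand_eye" (4x4, takes a point from camera to tool coordinates, whose origin is the TCP and whose axes are the tool frame's). Camera axes: x right, y down, z forward; pixel columns grow to the right and rows downward; lengths in mm; the calibration is good to about 2 mm. A picture is of the moment at which its call begins: read the wrist's pose just before it. There is no depth.
- workorder.close_job(): hands the job in, once; it reports no verdict.
The state is a dict: "t": time; "qpos": joint angles; "qvel": joint speeds; "joint_torque": joint torques, N m; "ee_pos": TCP position; "orientation": TCP orientation; "ft_force": force on the tool from outside, world axes, zero at the start; "moment": the same for the moment, N m; "width": finger opening in mm.
Only numpy, scipy, OpenCV 4.12 (cv2) and the standard library are available. Lean on these libraries where they do the work, as an engineer would, in place of code of your own. Each camera call takes 0.05 s, during which the arm holds its last target.

## Working session

There is one attempt and no reset: what is moved stays moved. The work goes in short steps, Python scripts to look and compute and a shell command to move; the robot and the scene stay as the last step left them, time stands still between calls to the robot, and variables do not carry over. Pictures are saved under pics/ and viewed, and the job is handed in when it is done.

```bash
mkdir -p pics; ls; cat > h.py <<'E'
import numpy as np, cv2
from scipy.spatial.transform import Rotation as R
from workcell import ctrl, vision, workorder
def cam(name):
    o=ctrl.get_obs(); d=vision.get_image(name); 
    if name=="wrist":
        T=np.eye(4);T[:3,:3]=R.from_rotvec(o["orientation"]).as_matrix();T[:3,3]=o["ee_pos"]
        C=T@np.array(d["hand_eye"])
    else:
        Rm=R.from_rotvec(np.ravel(d["rvec"])).as_matrix();C=np.eye(4);C[:3,:3]=Rm.T;C[:3,3]=-Rm.T@np.ravel(d["tvec"])
    d["C"]=C;return d
def ray(d,uv):
    p=np.linalg.inv(np.array(d["mtx"]))@np.array([uv[0],uv[1],1.]);s=p[:2]/p[2];rd=np.hypot(*s);r=rd
    for _ in range(50): r=rd/(1+d["k1"]*r*r)
    if rd>0:s=s*r/rd
    v=d["C"][:3,:3]@np.array([s[0],s[1],1.]);return d["C"][:3,3],v
def onz(d,uv,z):
    c,v=ray(d,uv);return c+v*(z-c[2])/v[2]
def proj(d,P):
    q=np.linalg.inv(d["C"])@np.append(P,1.);s=q[:2]/q[2];s=s*(1+d["k1"]*(s@s));m=np.array(d["mtx"]);return (m@np.array([s[0],s[1],1]))[:2]
E
python3 - <<'E'
from h import *
import pickle
o=ctrl.get_obs();print({k:np.round(v,3) for k,v in o.items()})
print(R.from_rotvec(o["orientation"]).as_matrix().round(3))
for n in ["scene","side","wrist"]:
    d=cam(n);cv2.imwrite(f"pics/{n}0.png",d["img"]);pickle.dump(d,open(f"{n}0.pkl","wb"));print(n,d["C"].round(2))
E
```

```text
pics
{'t': np.float64(0.0), 'qpos': array([-1.248,  0.424,  1.631,  0.   ,  1.089, -0.019]), 'qvel': array([ 0.   ,  0.001,  0.   ,  0.001,  0.   , -0.   ]), 'joint_torque': array([-2.0000e-03, -5.4463e+01, -2.7367e+01,  6.4000e-02,  2.3000e-02,
       -0.0000e+00]), 'ee_pos': array([ 209.32 , -588.31 ,  221.889]), 'orientation': array([ 2.036,  0.353, -2.037]), 'ft_force': array([-0.13 , -1.176, -0.204]), 'moment': array([0.006, 0.009, 0.013]), 'width': np.float64(88.008)}
[[-0.     0.335 -0.942]
 [ 0.001 -0.942 -0.335]
 [-1.    -0.002 -0.   ]]
scene [[-8.8000e-01 -2.0000e-01  4.3000e-01  3.0450e+01]
 [-4.7000e-01  4.2000e-01 -7.7000e-01  9.3207e+02]
 [-2.0000e-02 -8.8000e-01 -4.7000e-01  6.0032e+02]
 [ 0.0000e+00  0.0000e+00  0.0000e+00  1.0000e+00]]
side [[-9.6000e-01 -1.0000e-01  2.4000e-01  2.7631e+02]
 [-2.6000e-01  4.5000e-01 -8.5000e-01  8.7774e+02]
 [-2.0000e-02 -8.9000e-01 -4.6000e-01  5.1265e+02]
 [ 0.0000e+00  0.0000e+00  0.0000e+00  1.0000e+00]]
wrist [[ 3.4000e-01 -9.1000e-01 -2.4000e-01  2.7478e+02]
 [-9.4000e-01 -3.2000e-01 -9.0000e-02 -5.6474e+02]
 [-0.0000e+00  2.6000e-01 -9.7000e-01  3.8321e+02]
 [ 0.0000e+00  0.0000e+00  0.0000e+00  1.0000e+00]]
```

View pics/scene0.png

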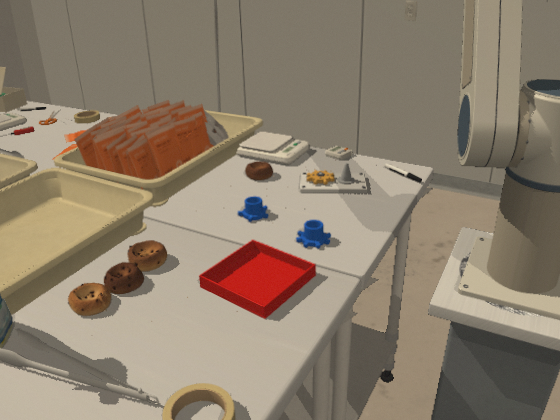

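View pics/side0.png

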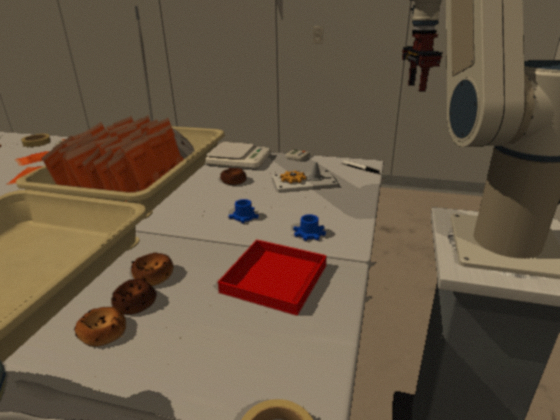

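View pics/wrist0.png

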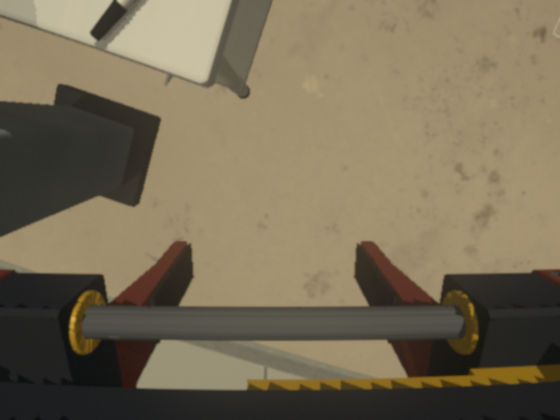

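The scene view shows blue cogs at about (254,208) and (314,233), the post at (346,172), the brass master at (320,177) and the tray around (258,276). The side view shows the same things. I'll measure these next.

```bash
python3 - <<'E'
from h import *
import pickle
for n in ["scene","side"]:
    d=pickle.load(open(f"{n}0.pkl","rb"));im=d["img"];hsv=cv2.cvtColor(im,cv2.COLOR_BGR2HSV)
    for nm,lo,hi,zz in [("blue",(100,150,50),(130,255,255),42),("red",(0,230,90),(4,255,255),28),("brass",(12,120,120),(28,255,255),30)]:
        m=cv2.inRange(hsv,lo,hi)
        k,l,s,c=cv2.connectedComponentsWithStats(m)
        for i in range(1,k):
            if s[i,4]>80 and 200<c[i][0]<420: print(n,nm,s[i],c[i].round(1),[onz(d,c[i],z).round(0)[:2] for z in (12,20,30)])
    x0,y0=(230,140) if n=="scene" else (210,140)
    cv2.imwrite(f"pics/{n}z.png",cv2.resize(im[y0:y0+120,x0:x0+150],None,fx=5,fy=5,interpolation=cv2.INTER_CUBIC))
E
```

```text
scene blue [239 197  29  24 436] [253.6 208.9] [array([625.,   3.]), array([616.,  16.]), array([606.,  32.])]
scene blue [297 220  33  28 581] [313.2 234.3] [array([440.,  48.]), array([435.,  61.]), array([428.,  76.])]
scene brass [307 170  27  14 206] [319.3 176.2] [array([ 558., -244.]), array([ 551., -228.]), array([ 542., -208.])]
side blue [230 200  28  22 366] [243.3 211. ] [array([624.,   3.]), array([618.,  17.]), array([611.,  35.])]
side blue [294 215  31  25 482] [309.1 227.8] [array([440.,  48.]), array([438.,  61.]), array([434.,  78.])]
side red [ 219  242  106   72 3859] [276.8 277.4] [array([464., 252.]), array([461., 262.]), array([457., 275.])]
side brass [280 170  24  12 125] [291.5 174.9] [array([ 558., -254.]), array([ 554., -236.]), array([ 548., -214.])]
side brass [242 400  71  20 569] [277.3 408.7] [array([385., 530.]), array([383., 536.]), array([381., 543.])]
```

View pics/scenez.png

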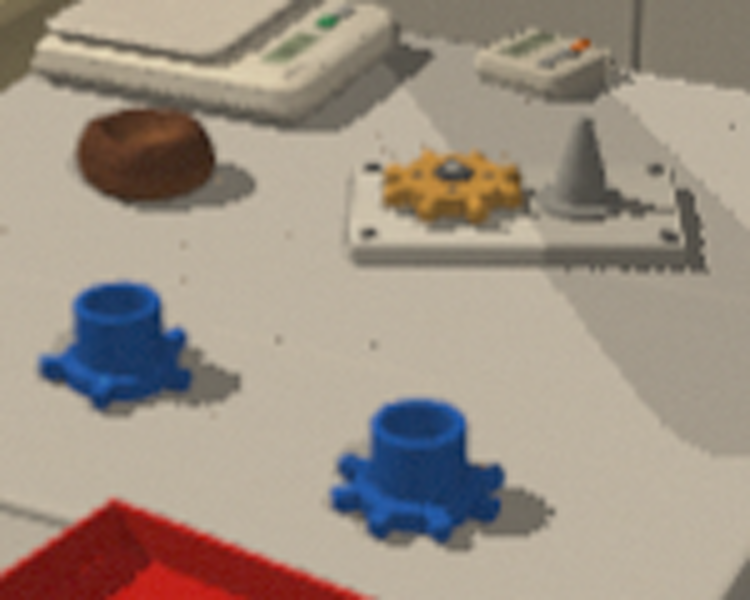

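View pics/sidez.png

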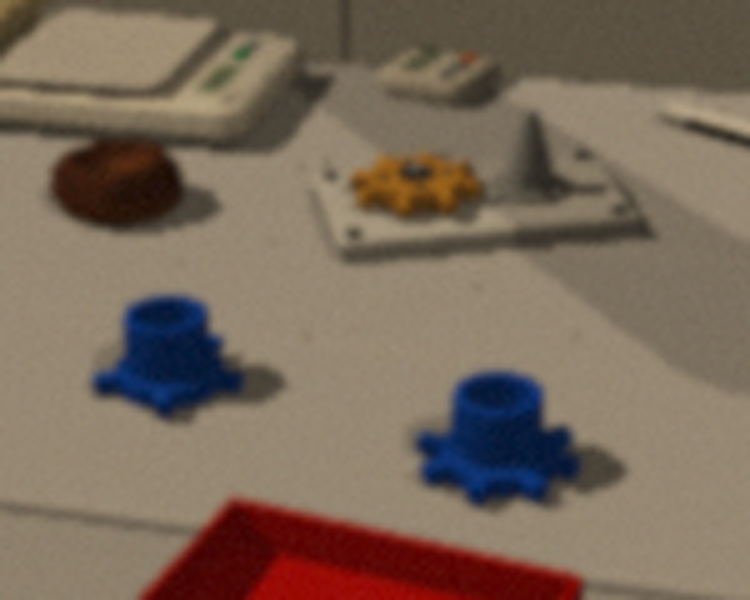

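The zooms show the left, far cog has wide tooth gaps, so it's the five. The right, near cog has about 45° spacing, so it's the eight. Next, positions from the hub tops, post tip, screw and tray corners.

```bash
python3 - <<'E'
from h import *
import pickle
d1=pickle.load(open("scene0.pkl","rb"));d2=pickle.load(open("side0.pkl","rb"))
def tri(a,b):
    A=np.zeros((3,3));B=np.zeros(3)
    for d,u in((d1,a),(d2,b)):
        c,v=ray(d,u);v/=np.linalg.norm(v);M=np.eye(3)-np.outer(v,v);A+=M;B+=M@c
    return np.linalg.solve(A,B)
for n,a,b,z in [("five",(253.6,199.6),(243.4,201.8),42),("eight",(313.8,224.2),(309.6,218.4),42),("tip",(347.2,164),(316.6,162.6),65),("screw",(321,173.6),(293.4,173.6),36)]:
    print(n,tri(a,b).round(0),onz(d1,a,z).round(0),onz(d2,b,z).round(0))
# tray corners
for n,d in(("scene",d1),("side",d2)):
    hsv=cv2.cvtColor(d["img"],cv2.COLOR_BGR2HSV)
    m=cv2.inRange(hsv,(0,200,60),(8,255,255))|cv2.inRange(hsv,(172,200,60),(180,255,255))
    k,l,s,c=cv2.connectedComponentsWithStats(m)
    i=[i for i in range(1,k) if l[277,270]==i]
    i=i[0] if i else 1+np.argmax(s[1:,4])
    cs=max(cv2.findContours((l==i).astype(np.uint8),0,2)[0],key=cv2.contourArea)
    h=cv2.convexHull(cs);ap=cv2.approxPolyDP(h,4,True)[:,0];
    print(n,s[i],[(tuple(map(int,p)),onz(d,p,28)[:2].round(0),onz(d,p,0)[:2].round(0)) for p in ap])
    cv2.imwrite(f"pics/tray_{n}.png",cv2.resize(d["img"][225:325,180:350],None,fx=4,fy=4))
E
```

```text
five [620.   8.  42.] [619.   9.  42.] [620.   9.  42.]
eight [440.  48.  38.] [437.  54.  42.] [438.  55.  42.]
tip [ 480. -252.   60.] [ 476. -242.   65.] [ 478. -241.   65.]
screw [ 545. -225.   30.] [ 540. -214.   36.] [ 542. -211.   36.]
scene [ 200  241  115   77 5045] [((252, 241), array([536., 156.]), array([560., 118.])), ((314, 265), array([378., 179.]), array([395., 142.])), ((314, 275), array([363., 210.]), array([380., 174.])), ((265, 317), array([386., 359.]), array([404., 331.])), ((200, 285), array([542., 335.]), array([567., 306.])), ((201, 275), array([560., 308.]), array([586., 277.]))]
side [ 219  241  107   73 5020] [((219, 281), array([562., 309.]), array([578., 276.])), ((256, 241), array([538., 158.]), array([553., 116.])), ((325, 256), array([380., 179.]), array([386., 139.])), ((297, 313), array([398., 359.]), array([405., 329.])), ((221, 292), array([546., 338.]), array([561., 307.]))]
```

Two views agree:

| Thing | x, y (mm) | Note |
|---|---|---|
| Five-tooth cog | (620, 9) | |
| Eight-tooth cog | (438, 54) | |
| Post | (477, -242) | |
| Master | (541, -212) | 70 mm off the post, as given; its +x is at 24.6° |
| Tray centre | (471, 244) | |

Now I'll move above the eight.

```bash
python3 -m crank '[[[0,-0.0264,-0.0215],[0,0,0],0.0878],[[0,-0.0264,-0.0215],[0,0,0],0.0878],[[0,-0.0264,-0.0215],[0,0,0],0.0878],[[0,-0.0264,-0.0215],[0,0,0],0.0878],[[0,-0.0264,-0.0215],[0,0,0],0.0878],[[0,-0.0264,-0.0215],[0,0,0],0.0878],[[0,-0.0264,-0.0215],[0,0,0],0.0878],[[0,-0.0264,-0.0215],[0,0,0],0.0878]]'
python3 -m crank '[[[0,-0.0264,-0.0215],[0,0,0],0.0878],[[0,-0.0264,-0.0215],[0,0,0],0.0878],[[0,-0.0264,-0.0215],[0,0,0],0.0878],[[0,-0.0264,-0.0215],[0,0,0],0.0878],[[0,-0.0264,-0.0215],[0,0,0],0.0878],[[0,-0.0264,-0.0215],[0,0,0],0.0878],[[0,-0.0264,-0.0215],[0,0,0],0.0878],[[0,-0.0264,-0.0215],[0,0,0],0.0878]]'
```

```text
t: 0.82
ee_pos: [300.8, -330.5, 222.6]
orientation: [2.036, 0.351, -2.036]
ft_force: [1.4, -0.7, 1.1]
width: 87.7
t: 1.48
ee_pos: [392.1, -73.9, 222.8]
orientation: [2.036, 0.351, -2.036]
ft_force: [1.5, -0.8, 0.4]
width: 88.0
```

```bash
python3 -m crank '[[[0,-0.0264,-0.0215],[0,0,0],0.0878],[[0,-0.0264,-0.0215],[0,0,0],0.0878],[[0,-0.0264,-0.0215],[0,0,0],0.0878],[[0,-0.0244,-0.0215],[0,0,0],0.0878],[[0,0,0],[0,0,0],0.0878],[[0,0,0],[0,0,0],0.0878],[[0,0,0],[0,0,0],0.0878],[[0,0,0],[0,0,0],0.0878]]'
python3 - <<'E'
from h import *
import pickle
d=cam("wrist");cv2.imwrite("pics/w1.png",d["img"]);pickle.dump(d,open("w1.pkl","wb"))
print(ctrl.get_obs()["ee_pos"],proj(d,np.array([438,54,42.])))
E
```

```text
t: 2.15
ee_pos: [437.7, 50.0, 222.5]
orientation: [2.036, 0.35, -2.037]
ft_force: [-0.2, 0.2, -0.1]
width: 87.6
[437.79106209  49.8483766  222.55839989] [270.62426565 190.15594053]
```

View pics/w1.png

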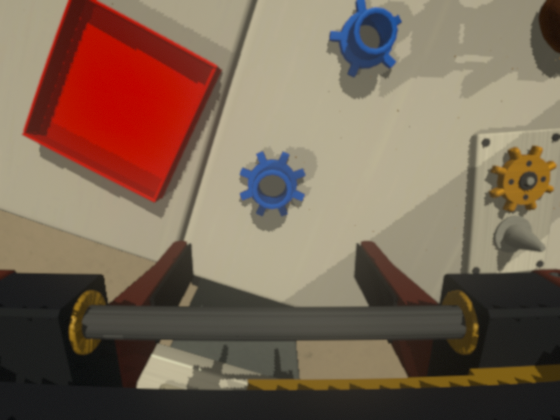

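The wrist view shows the eight at (272,184), the five at (370,38), the tray at about (122,100), and the post (517,237) with the master (526,180). I'll measure tooth directions and refine the centres from this one view.

```bash
cat > meas.py <<'E'
from h import *
def blobs(d,lo,hi,amin):
    hsv=cv2.cvtColor(d["img"],cv2.COLOR_BGR2HSV);m=cv2.inRange(hsv,lo,hi)
    k,l,s,c=cv2.connectedComponentsWithStats(m)
    return [((l==i).astype(np.uint8),s[i],c[i]) for i in range(1,k) if s[i,4]>amin]
def teeth(d,mask,z,n,r0=31,r1=39,centre=None):
    cs=max(cv2.findContours(mask,0,1)[0],key=cv2.contourArea)
    P=np.array([onz(d,p,z)[:2] for p in cs[:,0].astype(float)])
    c=np.array(cv2.minEnclosingCircle(P.astype(np.float32))[0]);rr=cv2.minEnclosingCircle(P.astype(np.float32))[1]
    if centre is not None:c=np.array(centre)
    # angular phase from mask pixels between r0,r1
    ys,xs=np.nonzero(mask);Q=np.array([onz(d,(x,y),z)[:2] for x,y in zip(xs,ys)])-c
    r=np.hypot(*Q.T);a=np.arctan2(Q[:,1],Q[:,0]);w=(r>r0)&(r<r1)
    out={k:(abs(np.exp(1j*k*a[w]).mean()).round(2),np.degrees(np.angle(np.exp(1j*k*a[w]).mean())/k).round(1)) for k in (5,8)}
    return c.round(1),round(rr,1),out
E
python3 - <<'E'
from meas import *
import pickle
d=pickle.load(open("w1.pkl","rb"))
for m,s,c in blobs(d,(100,120,40),(130,255,255),300): print("blue",s,c.round(1),teeth(d,m,11,8))
for m,s,c in blobs(d,(12,120,120),(28,255,255),300):print("brass",s,c.round(1),teeth(d,m,29,8), onz(d,(529.5,181),36).round(0))
print("posttip",onz(d,(545,244),65).round(0))
for m,s,c in blobs(d,(0,180,60),(8,255,255),5000):
    ap=cv2.approxPolyDP(cv2.convexHull(cv2.findContours(m,0,2)[0][0]),5,True)[:,0]
    print("tray",s,[(tuple(map(int,p)),onz(d,p,28)[:2].round(0),onz(d,p,0)[:2].round(0)) for p in ap])
cv2.imwrite("pics/w1z.png",cv2.resize(d["img"][120:280,440:560],None,fx=4,fy=4,interpolation=cv2.INTER_CUBIC))
cv2.imwrite("pics/w1e.png",cv2.resize(d["img"][0:230,220:420],None,fx=3,fy=2.6,interpolation=cv2.INTER_CUBIC))
E
```

```text
blue [ 330    0   71   75 2468] [367.3  37.1] (array([620.8,  11. ]), 39.2, {5: (np.float64(0.77), np.float64(34.1)), 8: (np.float64(0.07), np.float64(-19.6))})
blue [ 241  153   63   55 1595] [271.8 181.2] (array([439.3,  53.3]), 38.8, {5: (np.float64(0.14), np.float64(-17.7)), 8: (np.float64(0.88), np.float64(-3.9))})
brass [ 491  146   66   65 1857] [525.1 177.8] (array([ 546.1, -214.3]), 40.6, {5: (np.float64(0.06), np.float64(-23.2)), 8: (np.float64(0.75), np.float64(2.4))}) [ 545. -216.   36.]
brass [421 368 117  18 935] [488.  375.9] (array([ 287.1, -304.4]), 84.1, {5: (np.float64(0.22), np.float64(5.6)), 8: (np.float64(0.49), np.float64(-21.1))}) [ 545. -216.   36.]
brass [ 248  378  171   11 1156] [336.1 382.4] (array([ 215.1, -114.3]), 115.1, {5: (np.float64(0.3), np.float64(19.0)), 8: (np.float64(0.64), np.float64(19.0))}) [ 545. -216.   36.]
posttip [ 487. -246.   65.]
tray [   24     0   193   202 23760] [((69, 0), array([552., 310.]), array([556., 329.])), ((96, 0), array([561., 283.]), array([565., 300.])), ((216, 66), array([539., 149.]), array([542., 155.])), ((154, 201), array([379., 174.]), array([370., 181.])), ((24, 134), array([404., 332.]), array([397., 352.]))]
```

View pics/w1z.png

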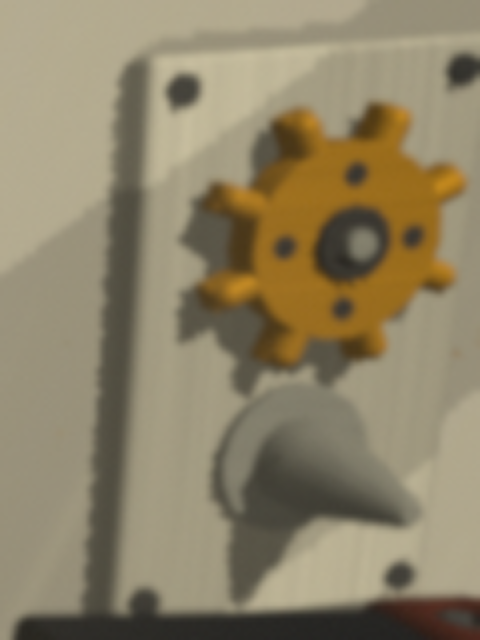

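View pics/w1e.png

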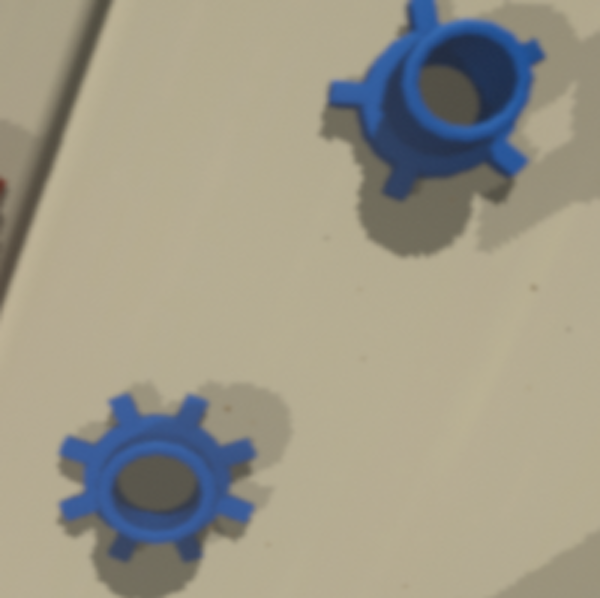

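All consistent: the eight is at (439.3, 53.3) with its tooth phase at -3.9° mod 45. The master gap, at 2.4 + 22.5 = 24.9°, agrees with the post-to-master direction. So I turn +16.4° now, grip, then turn back -16.4° to bring a tooth onto +x.

```bash
python3 -m crank '[[[0.03,-0.0032,-0.0022],[0,0,0],0.0878],[[0.03,0,0],[-0.0954,0,0],0.0878],[[0.03,0,0],[-0.0954,0,0],0.0878],[[0.03,0,0],[-0.0954,0,0],0.0878],[[0.03,0,0],[0,0,0],0.0878],[[0.03,0,0],[0,0,0],0.0878],[[0.02,0,0],[0,0,0],0.0878],[[0.0065,0,0],[0,0,0],0.0878]]'
python3 -m crank '[[[0,0,0],[0,0,0],0.044],[[0,0,0],[0,0,0],0.04],[[0,0,0],[0,0,0],0.04],[[0,0,0],[0,0,0],0.04],[[0,0,0],[0,0,0],0.04],[[0,0,0],[0,0,0],0.04],[[0,0,0],[0,0,0],0.04],[[0,0,0],[0,0,0],0.04]]'
```

```text
t: 2.87
ee_pos: [437.3, 53.4, 13.8]
orientation: [1.859, 0.604, -1.868]
ft_force: [-1.2, -0.0, 0.0]
width: 87.7
t: 3.53
ee_pos: [439.9, 54.7, 16.8]
orientation: [1.863, 0.604, -1.86]
ft_force: [-0.4, -1.0, 7.3]
width: 43.5
```

Gripped: width 43.5 mm, which matches the hub. I'll lift, turn back, and hover beside the post so it sits right under the wrist camera.

```bash
python3 -m crank '[[[-0.03,0,0],[0,0,0],0.04],[[-0.035,0,0],[0.0954,0,0],0.04],[[-0.035,0,0],[0.0954,0,0],0.04],[[-0.005,0,0],[0.0954,0,0],0.04],[[0,0.0325,0.015],[0,0,0],0.04],[[0,0.0325,0.015],[0,0,0],0.04],[[0,0.0325,0.015],[0,0,0],0.04],[[0,0.0325,0.015],[0,0,0],0.04]]'
python3 -m crank '[[[0,0.0325,0.015],[0,0,0],0.04],[[0,0.0325,0.015],[0,0,0],0.04],[[0,0.0325,0.015],[0,0,0],0.04],[[0,0.0325,0.015],[0,0,0],0.04],[[0,0.0325,0.015],[0,0,0],0.04],[[0,0,0],[0,0,0],0.04],[[0,0,0],[0,0,0],0.04],[[0,0,0],[0,0,0],0.04]]'
python3 - <<'E'
from h import *
import pickle
d=cam("wrist");cv2.imwrite("pics/w2.png",d["img"]);pickle.dump(d,open("w2.pkl","wb"))
print(ctrl.get_obs()["ee_pos"],ctrl.get_obs()["orientation"],d["C"].round(2))
d=cam("side");cv2.imwrite("pics/s2.png",d["img"][60:240,200:440].repeat(3,0).repeat(3,1))
E
```

```text
t: 4.2
ee_pos: [425.9, -89.1, 121.4]
orientation: [2.035, 0.353, -2.035]
ft_force: [0.5, -0.3, -1.3]
width: 43.8
t: 4.87
ee_pos: [409.5, -265.6, 120.8]
orientation: [2.036, 0.352, -2.038]
ft_force: [-0.0, 1.6, -2.2]
width: 44.0
[ 409.64194037 -265.05431068  120.87498312] [ 2.0351591   0.35299819 -2.03705305] [[ 3.4000e-01 -9.1000e-01 -2.4000e-01  4.7503e+02]
 [-9.4000e-01 -3.2000e-01 -9.0000e-02 -2.4195e+02]
 [-0.0000e+00  2.6000e-01 -9.7000e-01  2.8201e+02]
 [ 0.0000e+00  0.0000e+00  0.0000e+00  1.0000e+00]]
```

View pics/w2.png

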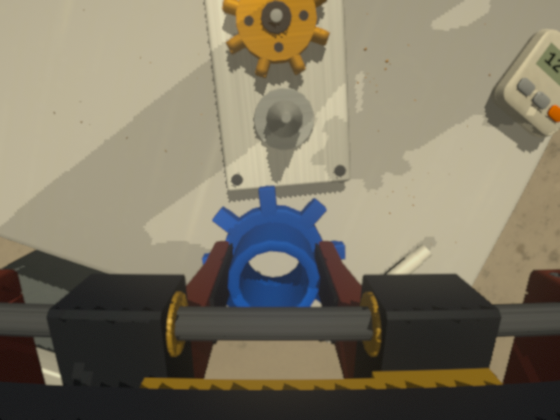

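View pics/s2.png

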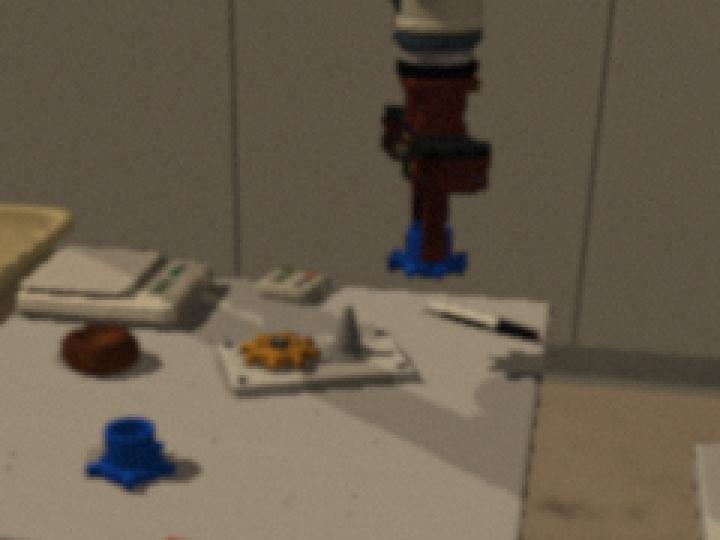

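The view shows the post flange at (284,118), the screw at (276,15), and the held cog upright with its front tooth at (267,190) and hub ring at about (273,270).

```bash
python3 - <<'E'
from meas import *
import pickle
d=pickle.load(open("w2.pkl","rb"))
cv2.imwrite("pics/w2z.png",cv2.resize(d["img"][0:170,200:370],None,fx=3.5,fy=3.5,interpolation=cv2.INTER_CUBIC))
cv2.imwrite("pics/w2c.png",cv2.resize(d["img"][180:320,195:355],None,fx=4.5,fy=4,interpolation=cv2.INTER_CUBIC))
for n,p,z in [("tip",(286.5,114),65),("flange",(284,118),19),("screw",(276.5,15.5),36)]: print(n,onz(d,p,z).round(1))
tips=[(267,187.5),(219,211),(322.5,202.5)]
P=np.array([onz(d,p,117)[:2] for p in tips]);print(P.round(1))
from scipy.optimize import least_squares
f=least_squares(lambda c:np.hypot(*(P-c).T)-40,[409,-265]).x
print("cog centre",f.round(1),"tooth ang",np.degrees(np.arctan2(*(P-f).T[::-1])).round(1))
c=onz(d,(274,274),147);print("hub ring",c.round(1),onz(d,(274,274),147))
E
```

```text
tip [ 484.  -247.3   65. ]
flange [ 482.4 -247.6   19. ]
screw [ 544.8 -218.9   36. ]
[[ 444.2 -249.1]
 [ 423.9 -229.4]
 [ 446.4 -279. ]]
cog centre [ 408.3 -266.4] tooth ang [ 25.8  67.2 -18.3]
hub ring [ 413.2 -264.   147. ] [ 413.18286773 -263.97850455  147.        ]
```

View pics/w2z.png

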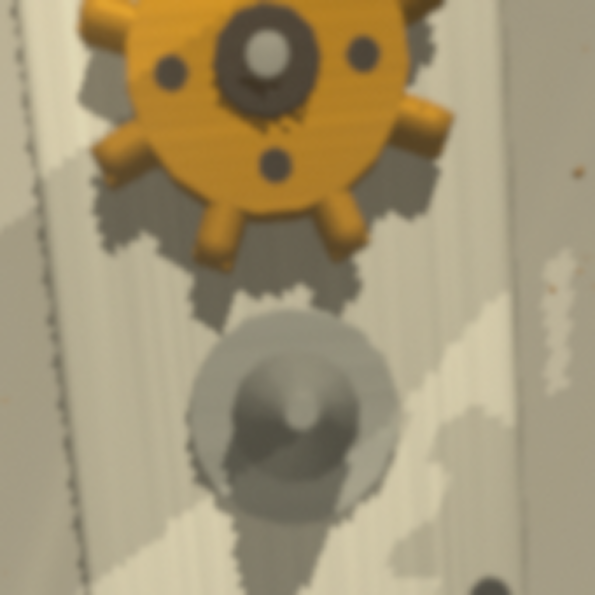

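View pics/w2c.png

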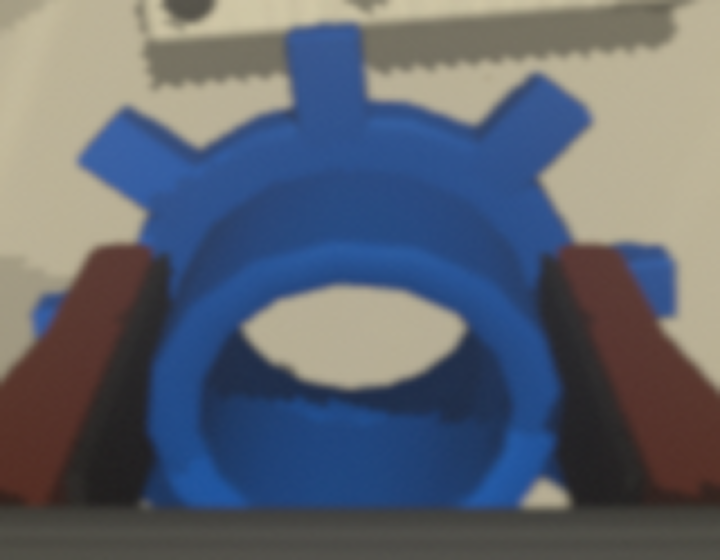

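```bash
python3 - <<'E'
from meas import *
import pickle
d=pickle.load(open("w2.pkl","rb"))
for n,p,z in [("tip",(286,117.1),65),("flange",(284,119.1),19),("screw",(276.3,15.1),36)]: print(n,onz(d,p,z).round(1))
zt=np.array([-.942,-.335])
for z in(146,147,148): print("hub top-edge centre",z,(onz(d,(273.7,240.5),z)[:2]+22*zt).round(1), "L/R dist",np.linalg.norm(onz(d,(227.9,275),z)-onz(d,(319.4,275),z)).round(1))
# teeth tips centres from zoom, z of disc top
pts=[((325,26),),((100,130),),((567,97),)]
P=np.array([onz(d,(195+p[0][0]/4.5,180+p[0][1]/4),117)[:2] for p in pts])
from scipy.optimize import least_squares
f=least_squares(lambda c:np.hypot(*(P-c).T)-40,[409,-265]).x
print("cog",f.round(1),np.degrees(np.arctan2(*(P-f).T[::-1])).round(1))
# tooth root of front tooth for direction: base mid (330,118) -> tip(325,26)
a=onz(d,(195+325/4.5,180+26/4),117)[:2];b=onz(d,(195+332/4.5,180+118/4),117)[:2];print("front tooth dir",np.degrees(np.arctan2(*(a-b)[::-1])).round(1))
for q in (d,): print(proj(q,np.array([409.6,-265.1,120.9])))
E
```

```text
tip [ 482.1 -247.7   65. ]
flange [ 481.6 -247.9   19. ]
screw [ 545.  -218.7   36. ]
hub top-edge centre 146 [ 407.3 -265.9] L/R dist 42.0
hub top-edge centre 147 [ 407.7 -265.8] L/R dist 41.7
hub top-edge centre 148 [ 408.  -265.7] L/R dist 41.4
cog [ 407.8 -265.6] [ 24.1  67.9 -19.3]
front tooth dir 23.1
[273.72701855 258.75053377]
```

The tip and flange line up vertically at (481.9, -247.8). The post-to-master direction is 24.8° at 69.5 mm, and the held cog is centred at (408, -265.8) with its tooth at 24.2°. The shift to make is (+73.9, +18.0) mm.

```bash
python3 -m crank '[[[0,0.0026,-0.0252],[0,0,0],0.04],[[0,0.0026,-0.0252],[0,0,0],0.04],[[0,0.0026,-0.0252],[0,0,0],0.04],[[0.01,0,0],[0,0,0],0.04],[[0.015,0,0],[0,0,0],0.04],[[0.01,0,0],[0,0,0],0.04],[[0,0,0],[0,0,0],0.04],[[0,0,0],[0,0,0],0.04]]'
python3 - <<'E'
from h import *
import pickle
o=ctrl.get_obs();print(o["ee_pos"],o["ft_force"])
a=cam("scene");b=cam("side")
pickle.dump((a,b),open("s3.pkl","wb"))
A=cv2.resize(a["img"][100:200,300:400],None,fx=4,fy=4,interpolation=2);B=cv2.resize(b["img"][100:200,260:360],None,fx=4,fy=4,interpolation=2)
cv2.imwrite("pics/s3.png",np.hstack([A,B]))
E
```

```text
t: 5.63
ee_pos: [483.0, -247.3, 85.5]
orientation: [2.034, 0.354, -2.038]
ft_force: [0.2, 0.2, -1.6]
width: 43.8
[ 482.99190825 -247.26495676   85.45714896] [ 0.23940772  0.21392623 -1.61064342]
```

View pics/s3.png

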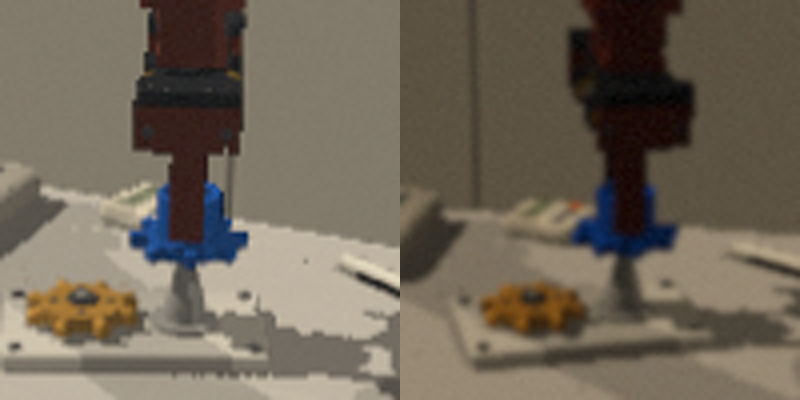

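Both views show the cog centred over the post, to within about 1 px. I'll lower it while watching the force.

```bash
python3 -m crank '[[[0.006,0,0],[0,0,0],0.04],[[0.006,0,0],[0,0,0],0.04],[[0.006,0,0],[0,0,0],0.04],[[0.006,0,0],[0,0,0],0.04],[[0.004,0,0],[0,0,0],0.04],[[0.004,0,0],[0,0,0],0.04],[[0,0,0],[0,0,0],0.04],[[0,0,0],[0,0,0],0.04]]'
```

```text
t: 6.4
ee_pos: [483.9, -248.2, 53.8]
orientation: [2.036, 0.352, -2.037]
ft_force: [-0.5, -0.1, -1.5]
width: 43.5
```

```bash
python3 -m crank '[[[0.003,0,0],[0,0,0],0.04],[[0.003,0,0],[0,0,0],0.04],[[0.003,0,0],[0,0,0],0.04],[[0.003,0,0],[0,0,0],0.04],[[0.002,0,0],[0,0,0],0.04],[[0.002,0,0],[0,0,0],0.04],[[0,0,0],[0,0,0],0.04],[[0,0,0],[0,0,0],0.04]]'
```

```text
t: 7.07
ee_pos: [484.0, -248.2, 38.0]
orientation: [2.036, 0.352, -2.036]
ft_force: [0.5, 0.1, -1.0]
width: 43.8
```

No resistance: the cog is about 3 mm above the seat. I'll press it home gently.

```bash
python3 -m crank '[[[0.001,0,0],[0,0,0],0.04],[[0.001,0,0],[0,0,0],0.04],[[0.001,0,0],[0,0,0],0.04],[[0.0005,0,0],[0,0,0],0.04],[[0.0005,0,0],[0,0,0],0.04],[[0,0,0],[0,0,0],0.04],[[0,0,0],[0,0,0],0.04],[[0,0,0],[0,0,0],0.04]]'
```

```text
t: 7.73
ee_pos: [484.0, -248.2, 34.8]
orientation: [2.036, 0.351, -2.036]
ft_force: [-1.8, 0.6, 6.4]
width: 43.6
```

6.4 N of contact at z = 34.8, exactly the seat height. Release and rise.

```bash
python3 -m crank '[[[0,0,0],[0,0,0],0.05],[[0,0,0],[0,0,0],0.066],[[0,0,0],[0,0,0],0.066],[[0,0,0],[0,0,0],0.066],[[-0.005,0,0],[0,0,0],0.066],[[-0.02,0,0],[0,0,0],0.066],[[-0.04,0,0],[0,0,0],0.066],[[-0.04,0,0],[0,0,0],0.066]]'
python3 -m crank '[[[-0.04,0,0],[0,0,0],0.0878],[[-0.04,0,0],[0,0,0],0.0878],[[0,0,0],[0,0,0],0.0878],[[0,0,0],[0,0,0],0.0878],[[0,0,0],[0,0,0],0.0878],[[0,0,0],[0,0,0],0.0878],[[0,0,0],[0,0,0],0.0878],[[0,0,0],[0,0,0],0.0878]]'
python3 - <<'E'
from h import *
import pickle
d=cam("wrist");pickle.dump(d,open("w4.pkl","wb"));cv2.imwrite("pics/w4.png",d["img"])
a=cam("scene");b=cam("side")
A=cv2.resize(a["img"][110:210,290:390],None,fx=4,fy=4,interpolation=2);B=cv2.resize(b["img"][110:210,260:360],None,fx=4,fy=4,interpolation=2)
cv2.imwrite("pics/s4.png",np.hstack([A,B]))
E
```

```text
t: 8.4
ee_pos: [482.8, -247.6, 139.3]
orientation: [2.034, 0.354, -2.04]
ft_force: [0.3, -0.7, 0.2]
width: 66.0
t: 9.07
ee_pos: [483.3, -247.8, 217.6]
orientation: [2.034, 0.353, -2.039]
ft_force: [0.0, -0.2, -0.0]
width: 87.5
```

View pics/w4.png

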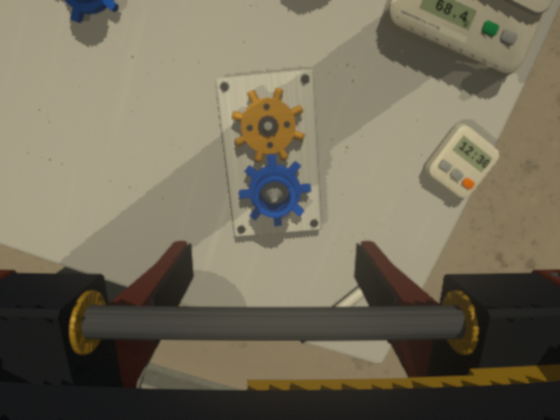

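View pics/s4.png

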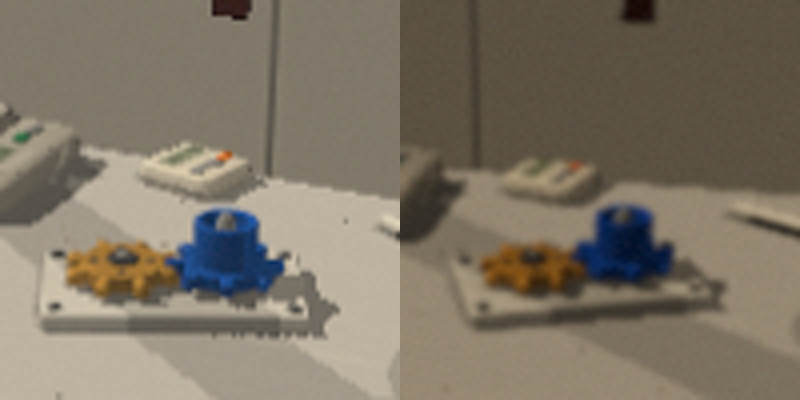

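The eight is seated: it's meshed with the master, its tooth lies toward the master, and the post tip shows inside the hub in all views. Now to the five.

```bash
python3 -m crank '[[[0,-0.0246,-0.027],[0,0,0],0.0878],[[0,-0.0246,-0.027],[0,0,0],0.0878],[[0,-0.0246,-0.027],[0,0,0],0.0878],[[0,-0.0246,-0.027],[0,0,0],0.0878],[[0,-0.0246,-0.027],[0,0,0],0.0878],[[0,-0.0246,-0.027],[0,0,0],0.0878],[[0,-0.0246,-0.027],[0,0,0],0.0878],[[0,-0.0246,-0.027],[0,0,0],0.0878]]'
python3 -m crank '[[[0,0,0],[0,0,0],0.0878],[[0,0,0],[0,0,0],0.0878],[[0,0,0],[0,0,0],0.0878],[[0,0,0],[0,0,0],0.0878],[[0,0,0],[0,0,0],0.0878],[[0,0,0],[0,0,0],0.0878],[[0,0,0],[0,0,0],0.0878],[[0,0,0],[0,0,0],0.0878]]'
python3 - <<'E'
from meas import *
import pickle
d=cam("wrist");pickle.dump(d,open("w5.pkl","wb"));cv2.imwrite("pics/w5.png",d["img"])
for m,s,c in blobs(d,(100,120,40),(130,255,255),300): print("blue",s,c.round(1),teeth(d,m,11,8))
E
```

```text
t: 9.88
ee_pos: [622.1, 11.3, 218.8]
orientation: [2.035, 0.351, -2.036]
ft_force: [1.3, -0.8, 0.9]
width: 87.9
t: 10.55
ee_pos: [621.5, 8.9, 219.3]
orientation: [2.037, 0.35, -2.036]
ft_force: [-0.1, 0.5, 0.3]
width: 87.6
blue [ 240  154   63   57 1497] [272.9 184.5] (array([621.8,  10.2]), 38.4, {5: (np.float64(0.95), np.float64(33.3)), 8: (np.float64(0.25), np.float64(18.6))})
```

View pics/w5.png

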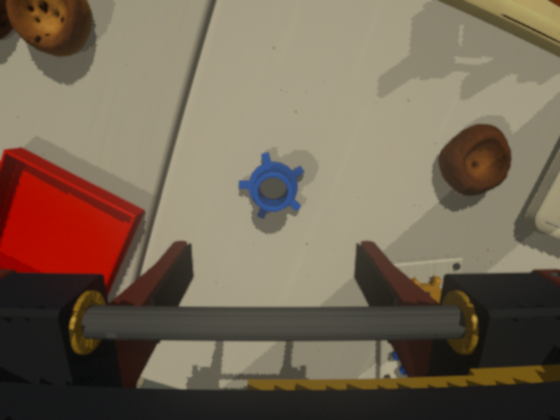

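Five teeth are visible at (272,185), and the centre (621.8, 10.2) is 1 mm from the TCP. Descend and grip.

```bash
python3 -m crank '[[[0.033,-0.001,0],[0,0,0],0.0878],[[0.033,0,0],[0,0,0],0.0878],[[0.033,0,0],[0,0,0],0.0878],[[0.033,0,0],[0,0,0],0.0878],[[0.033,0,0],[0,0,0],0.0878],[[0.025,0,0],[0,0,0],0.0878],[[0.01,0,0],[0,0,0],0.0878],[[0.003,0,0],[0,0,0],0.0878]]'
python3 -m crank '[[[0,0,0],[0,0,0],0.044],[[0,0,0],[0,0,0],0.04],[[0,0,0],[0,0,0],0.04],[[0,0,0],[0,0,0],0.04],[[0,0,0],[0,0,0],0.04],[[0,0,0],[0,0,0],0.04],[[0,0,0],[0,0,0],0.04],[[0,0,0],[0,0,0],0.04]]'
```

```text
t: 11.27
ee_pos: [619.8, 10.5, 14.1]
orientation: [2.032, 0.352, -2.04]
ft_force: [-0.1, 0.1, -0.6]
width: 88.4
t: 11.93
ee_pos: [621.5, 10.5, 16.7]
orientation: [2.036, 0.351, -2.035]
ft_force: [-0.4, 0.6, 3.7]
width: 43.2
```

Gripped at 43.2 mm. Lift and carry to the tray centre, (471, 242).

```bash
python3 -m crank '[[[-0.03,0,0],[0,0,0],0.04],[[-0.04,0,0],[0,0,0],0.04],[[-0.03,0,0],[0,0,0],0.04],[[0,-0.0335,0.008],[0,0,0],0.04],[[0,-0.0335,0.008],[0,0,0],0.04],[[0,-0.0335,0.008],[0,0,0],0.04],[[0,-0.0335,0.008],[0,0,0],0.04],[[0,-0.0335,0.008],[0,0,0],0.04]]'
python3 -m crank '[[[0,-0.0335,0.008],[0,0,0],0.04],[[0,-0.0335,0.008],[0,0,0],0.04],[[0,-0.0335,0.008],[0,0,0],0.04],[[0,0,0],[0,0,0],0.04],[[0,0,0],[0,0,0],0.04],[[0,0,0],[0,0,0],0.04],[[0,0,0],[0,0,0],0.04],[[0,0,0],[0,0,0],0.04]]'
python3 - <<'E'
from meas import *
d=cam("wrist");cv2.imwrite("pics/w6.png",d["img"])
for m,s,c in blobs(d,(0,180,60),(8,255,255),5000):
    ap=cv2.approxPolyDP(cv2.convexHull(max(cv2.findContours(m,0,2)[0],key=cv2.contourArea)),5,True)[:,0]
    print("tray",s,[(tuple(map(int,p)),onz(d,p,28)[:2].round(0)) for p in ap])
E
```

```text
t: 12.6
ee_pos: [526.2, 155.9, 116.2]
orientation: [2.036, 0.351, -2.036]
ft_force: [1.1, -0.0, -0.5]
width: 42.9
t: 13.27
ee_pos: [471.8, 240.6, 116.2]
orientation: [2.037, 0.35, -2.037]
ft_force: [0.8, -0.2, -1.0]
width: 43.2
tray [  142    68   271   211 22659] [((227, 68), array([564., 309.])), ((412, 173), array([540., 151.])), ((349, 271), array([447., 165.])), ((193, 278), array([397., 287.])), ((142, 252), array([405., 333.]))]
```

View pics/w6.png

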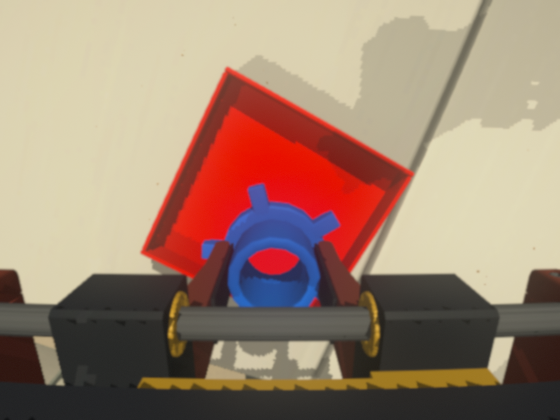

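The tray corners (540,151) and (405,333) give a centre of (472.5, 242), 2 mm from the TCP. Lower it.

```bash
python3 -m crank '[[[0.025,0,0],[0,0,0],0.04],[[0.03,0,0],[0,0,0],0.04],[[0.02,0,0],[0,0,0],0.04],[[0.01,0,0],[0,0,0],0.04],[[0.005,0,0],[0,0,0],0.04],[[0.004,0,0],[0,0,0],0.04],[[0.0015,0,0],[0,0,0],0.04],[[0,0,0],[0,0,0],0.04]]'
```

```text
t: 13.98
ee_pos: [471.7, 241.7, 21.2]
orientation: [2.037, 0.351, -2.035]
ft_force: [-0.1, -1.1, -0.8]
width: 42.8
```

```bash
python3 -m crank '[[[0.0005,0,0],[0,0,0],0.04],[[0,0,0],[0,0,0],0.05],[[0,0,0],[0,0,0],0.066],[[0,0,0],[0,0,0],0.066],[[0,0,0],[0,0,0],0.066],[[-0.005,0,0],[0,0,0],0.066],[[-0.02,0,0],[0,0,0],0.066],[[-0.04,0,0],[0,0,0],0.066]]'
python3 -m crank '[[[-0.04,0,0],[0,0,0],0.0878],[[-0.04,0,0],[0,0,0],0.0878],[[-0.04,0,0],[0,0,0],0.0878],[[0,0,0],[0,0,0],0.0878],[[0,0,0],[0,0,0],0.0878],[[0,0,0],[0,0,0],0.0878],[[0,0,0],[0,0,0],0.0878],[[0,0,0],[0,0,0],0.0878]]'
python3 - <<'E'
from meas import *
d=cam("wrist");cv2.imwrite("pics/w7.png",d["img"])
for m,s,c in blobs(d,(100,120,40),(130,255,255),300): print("blue",s,c.round(1),teeth(d,m,15,5))
a=cam("scene");cv2.imwrite("pics/s7.png",cv2.resize(a["img"][120:320,180:400],None,fx=3,fy=3,interpolation=2))
E
```

```text
t: 14.65
ee_pos: [468.4, 240.3, 82.8]
orientation: [2.027, 0.349, -2.043]
ft_force: [-0.7, -0.8, 0.3]
width: 65.9
t: 15.32
ee_pos: [470.0, 241.1, 203.4]
orientation: [2.032, 0.35, -2.039]
ft_force: [0.2, -0.1, 0.4]
width: 88.2
blue [ 239  153   66   62 1738] [273.8 186.2] (array([472.3, 241.8]), 38.5, {5: (np.float64(0.94), np.float64(33.6)), 8: (np.float64(0.25), np.float64(19.7))})
```

View pics/w7.png

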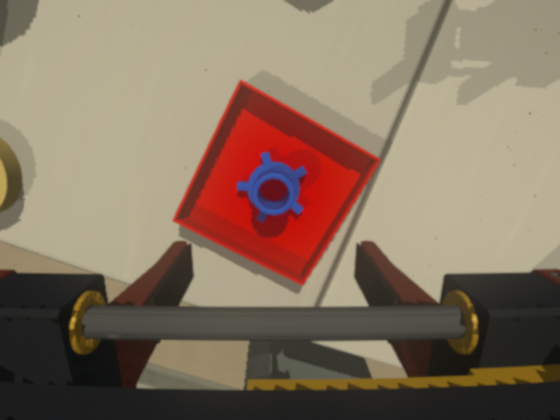

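View pics/s7.png

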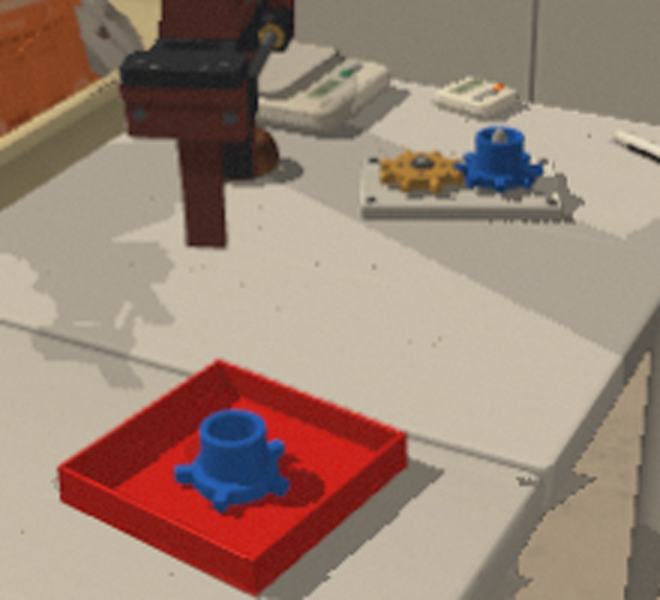

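The five lies flat, hub up, in the centre of the tray. The eight is seated on the post, and the robot is clear of everything.

```bash
python3 -c "
from workcell import workorder
print(workorder.close_job())"
```

```text
the job is handed in; nothing more can be done
None
```

Both cogs are placed and the job is handed in, at about 15.5 s of the 51 s allowed. No verdict is reported, so the results below are my own last checks.

- **Eight-tooth cog:** it is on the test post. Contact came at 6.4 N with the TCP at z = 34.8 mm, the height expected when it is home on the seat. Before lowering, its tooth pointed at 24.2°, against about 24.8° for the direction to the master. After release, all three cameras show it level and meshed, with the post tip showing in the hub.
- **Five-tooth cog:** it lies flat and hub up on the tray floor. I measured its centre at (472.3, 241.8), against (472.5, 242) for the tray centre. The gripper was open and about 200 mm up at hand-in.

**Disagreement:** the first post position from the scene and side cameras, about (477, -242), was 7–8 mm off the wrist camera's (482, -248). I used the wrist measurement, where the tip and flange lined up, and the cog went down without resistance. No check failed.

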